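# Lock the point rack and hold the bit case open

### The arm

A 6-joint arm with a two-finger parallel gripper is mounted at the origin on the work surface. World frame = base frame: x ahead of the robot, y to its left, z up, the work surface at z = 0. Lengths are in m, angles in degrees, forces in N, time in s.
With the tool pointing down it reaches from about 0.4 to 0.825 m from the base axis. Payload 7 kg.
Tool frame: the origin (TCP) lies midway between the tips of the shut fingers; the grasp point (between the pads) lies 19 mm behind it; z points along the fingers, y is the line along which they close (so a half turn about z gives the same grasp; the last joint's range is limited). The gripper opens to 88 mm and grips with 3 to 60 N. Pads are 19 mm wide; open, the fingers measure 130 mm over their backs; the gripper's body (78 mm by 193 mm) begins 47 mm behind the grasp point.
Start: joints at [-56.259, 20.546, 0.682, 0, -70.136, -16.507], TCP at [0.2, -0.645, 0.227] pointing down, gripper open.
Joint ranges: [-176.03, 176.03], [-82.01, 121.73], [-58.28, 71.71], [-173.87, 95.51], [-174.79, -0.11], [-173.66, 173.66]. Speed limits (degrees/s): [136.94, 136.94, 172.46, 180, 180, 180].

### API

Orientations are given as [roll, pitch, yaw] about the fixed x, y, z axes, in that order (R = Rz(yaw) Ry(pitch) Rx(roll)).
In Python, from plant import r gives the robot as it stands.
- The arm moves only by the tool carry_out, never from a script. Its argument "deltas" is a list of rows, each a list of 3 entries, a list of its own where there are three numbers: the opening, from 0 (shut) to 1 (fully open), then the shift along the tool's x, y, z in mm, then the turn, a rotation vector about the tool's x, y, z in rad. In form: [[gripper, [tx, ty, tz], [rx, ry, rz]], ...]. A call has 1 to 12 rows; each row is the pose to reach, as a shift and turn from the pose commanded when the call began, along the tool's axes at that moment; what a row does not reach only later rows make up. A row lasts 1/10 s, in which the tool goes at most 50 mm and 8.59 degrees, less where a joint would pass 70% of its speed; a pose out of reach is approached as far as the arm can. A call with a gripper value outside its range is refused whole. The fingers move at their own pace and stop on an object; "squeeze" is the grip in N (left out, the last holds). Time passes only in rows, so rows that repeat a pose let the fingers close. It gives the time, the measured TCP pose, the force, the opening and the grip force at its end, in the units of the state.
- r.get_state(): the state, without advancing time (a new reading comes with each control period).
- r.capture(name): name is "scene" or "top" or "wrist"; returns (picture, depth): 384x512x3 uint8, red, green, blue; 384x512 float32, m along the optical axis (not along the pixel's ray), 0 where there is no reading.
- r.get_calibration(name): a dict with "fov_y" (degrees; the focal length in pixels is half the picture's height over the tangent of half this angle, whatever the lens; pixels are square), "cx", "cy" (the principal point, pixels), "distortion" ([k1, k2, p1, p2, k3] as OpenCV has them; the pictures are not rectified), "view" (4x4, takes a point from world to camera coordinates). Camera axes: x right, y down, z forward; pixel columns grow to the right and rows downward; lengths in m; the calibration is good to about 2 mm. A picture is of the moment at which its call begins: read the wrist's pose just before it. get_calibration takes no time and is no camera call; for the wrist camera it gives the pose at the moment of the call.
- r.close_job(): hands the job in; it is judged then, once.
The state is a dict: "time_s": time; "joints": joint angles; "qd": joint speeds; "joint_torque": joint torques, N m; "tcp_pos": TCP position; "eef_rot": TCP orientation; "contact_force": force on the tool from outside, world axes, zero at the start; "moment": the same for the moment, N m; "gripper_width": finger opening in m; "gripper_force": force on a finger pad.
Only numpy, scipy, OpenCV 4.12 (cv2) and the standard library are available. Lean on these libraries where they do the work, as an engineer would, in place of code of your own. Each camera call takes 0.05 s, during which the arm holds its last target. There are 200 camera calls.

### The job

I am about to reach past the rack of grinding points into the bit case. First swing the rack's keeper bar fully shut over the points so that it snaps into its detent; only then raise the case's hinged lid to 60 degrees open and keep holding it there: the program finishes while the gripper's fingers are still holding the lid still at that angle, because it falls shut when let go. Do not push the loose things on the bench about.

Things in the scene. Friction and masses are not known exactly. Their poses are not given: they have to be found in the camera images.
- rack: fixed wooden rack block (44 mm in x, 198 mm long in y including its dark steel end posts) with a row of seven small mounted grinding points standing in it, their heads up to 59 mm above the table. Origin: centre of its underside; x away from its front, y along the row, z up. It may stand left or right of the bit case
- keeper (a joint): angle of the rack's keeper bar, rad: 0 = shut, lying over the row of points against its stop; grows as it swings out to the rack's front (-x of the rack), at most 1.5. Seen from above, closing turns it counter-clockwise. It swings level and stays where left; at about 0.09 to 0.04 it rides over a sprung detent ball (3 to 5 N at the knob), then snaps to 0 and is kept there
- keeper_pivot (a point): point on the keeper bar's upright hinge axis at the height of the bar's centre line (68 mm above the table), at the +y end of the rack (rack frame x 0, y +75 mm)
- keeper_knob (a point): point on the axis of the upright round steel knob (16 mm diameter) on the keeper bar, 150 mm from the hinge axis. The knob's top is 47 mm above the bar's centre line, 115 mm above the table; this point is 34 mm above the centre line, a good height to grip. The round bar (10 mm thick) runs on 22 mm past the knob axis
- case: fixed open black bit case 140 (x) x 180 (y) x 55 mm high with grinding bits inside, covered by a clear hinged lid in an aluminium frame. Origin: centre of its underside; its front is -x, the lid's hinge is along its far (+x) top edge
- lid (a joint): opening angle of the case lid, rad: 0 = shut (level), grows as the front edge is raised; 60 degrees = 1.047; at most 1.8. It weighs about 0.25 kg, turns freely and falls shut when let go below 90 degrees
- lid_hinge (a point): middle of the lid's hinge axis (case frame x +70 mm, 58 mm above the table); the axis runs along the case's y
- lid_handle (a point): middle of the lid's handle: a straight round steel bar 10 mm thick, parallel to the hinge and 180 mm from its axis, in the lid's plane, with a 35 mm clear gap to the lid's front edge, carried by two side arms 100 mm apart; turns with the lid. With the lid shut it is level with the hinge, 58 mm above the table, 110 mm in front of the case's centre
- pebble_a: bystander, loose: slate-grey tumbled pebble, 38 mm across, 22 high, lying in front of the bit case. Origin: its underside
- pebble_b: bystander, loose: small brown pebble, 32 mm across, 18 high, lying in front of the bit case. Origin: its underside
- pebble_c: bystander, loose: pale pebble, 42 mm across, 24 high, between the rack and the case. Origin: its underside
- marker: bystander, loose: marker pen, white with black cap, 132 x 15 mm, 15 high, lying between the rack and the case. Origin: its underside
- caliper: bystander, loose: steel vernier caliper lying flat, about 190 x 60 mm, 7 high, behind the rack and case. Origin: its underside
- square: bystander, loose: try square, wooden stock and thin steel blade, about 160 x 130 mm, 15 high, far to the left. Origin: its underside
- cup: bystander, loose: open steel cup, 60 mm across, 55 high, far to the right. Origin: its underside
Things that resemble listed ones, but are neither listed nor needed, are in the scene too. Leave any pink or purple look-alike of the rack alone.

How it is judged (in metres and radians):
On the way, in this order (a step that is already met when the one before it is completed fails the run):
1. keeper bar shut and snapped into its detent (value of joint keeper below 0.035 rad), for 0.2 s.
2. lid raised to 60 degrees (within 5) with the fingers on it (value of joint lid between 0.96 and 1.134 rad and contact force between lid and the fingers above 0.3 N), for 0.2 s.
At the end, for the whole second after the job is handed in: The keeper bar is shut in its detent (within 2 degrees), the lid stands still at 60 degrees open within 5 degrees, held by the gripper's fingers and propped by nothing else, and no loose thing has been moved more than 25 mm (all of step 2 and value of joint keeper below 0.035 rad and velocity of joint lid between -0.05 and 0.05 rad/s and contact force between lid and pebble_a below 0.1 N and contact force between lid and pebble_b below 0.1 N and contact force between lid and pebble_c below 0.1 N and contact force between lid and marker below 0.1 N and contact force between lid and caliper below 0.1 N and contact force between lid and square below 0.1 N and contact force between lid and cup below 0.1 N); the arm keeps its last pose, push and grip.
It fails at once if the lid is raised (more than 6 degrees) while the keeper bar is still open (value of joint lid above 0.1 rad and value of joint keeper above 0.06 rad).
It fails at once if a loose bystander is moved by more than 25 mm (distance of any of pebble_a, pebble_b, pebble_c, marker, caliper, square, cup from where it was at the start of the episode above 0.025 m).
It also fails if it takes over 54 s, if anything falls off the work surface, if the arm or the gripper's body presses on something with over 40 N, if the wrist force passes 120 N, or if a joint passes its speed limit or range.

## Working session

There is one attempt and no reset: what is moved stays moved. The work goes in short steps, Python scripts to look and compute and a tool call to move; the robot and the scene stay as the last step left them, time stands still between calls to the robot, and variables do not carry over. Pictures are saved under pics/ and viewed, at most 10 in all, crops included, and the job is handed in when it is done.

Besides the shell and the picture viewer there is one more tool, called after ">>>" as name(argument=value, ...), one argument or row to a line, values as JSON. carry_out: Moves the arm, as the interface text tells. Its arguments: {"type":"object","properties":{"deltas":{"type":"array"},"squeeze":{"type":"number"}},"required":["deltas"]}

```bash
mkdir -p pics
cat > h.py <<'E'
import numpy as np,cv2
from plant import r
def cal(n):
    c=r.get_calibration(n); f=192/np.tan(np.radians(c["fov_y"]/2))
    return np.array([[f,0,c["cx"]],[0,f,c["cy"]],[0,0,1]]),np.array(c["distortion"],float),np.array(c["view"])
def ray(n,uv,C=None):
    K,D,V=C or cal(n)
    p=cv2.undistortPoints(np.array([[uv]],float),K,D)[0,0]
    d=V[:3,:3].T@np.array([p[0],p[1],1]); o=-V[:3,:3].T@V[:3,3]
    return o,d
def onz(n,uv,z,C=None):
    o,d=ray(n,uv,C); return o+d*(z-o[2])/d[2]
def bydepth(n,uv,dep,C=None):
    o,d=ray(n,uv,C); return o+d*dep[int(round(uv[1])),int(round(uv[0]))]
E
python3 - <<'E'
from h import *
for n in("scene","top"):
    p,d=r.capture(n); np.savez(n+".npz",p=p,d=d)
    cv2.imwrite(f"pics/{n}.png",cv2.resize(p[:,:,::-1],(800,600),interpolation=cv2.INTER_CUBIC))
s=r.get_state();print(s)
for n in("scene","top"):print(cal(n))
E
```

```text
{'time_s': 0.1, 'joints': array([-5.62588083e+01,  2.05874755e+01,  6.39972489e-01, -1.66217581e-02,
       -7.01350038e+01, -1.65060563e+01]), 'qd': array([ 0.05733559, -0.13170177,  0.20974344,  0.03050526,  0.05372794,
        0.0254554 ]), 'joint_torque': array([-1.43507634e-03, -5.84161806e+01,  2.93752187e+01,  7.01548889e+00,
        1.02209556e-02, -3.28755220e-05]), 'tcp_pos': array([ 0.19983593, -0.64429978,  0.22572546]), 'eef_rot': array([ 1.79916453e+02, -8.46113313e-03, -1.62770518e+02]), 'contact_force': array([ 0.05774787, -0.44676377,  0.56850241]), 'moment': array([0.01257409, 0.00382501, 0.00958638]), 'gripper_force': 0.0, 'gripper_width': 0.08750246873325272}
(array([[483.40297385,   0.        , 258.16359518],
       [  0.        , 483.40297385, 192.81691159],
       [  0.        ,   0.        ,   1.        ]]), array([0.00974947, 0.        , 0.        , 0.        , 0.        ]), array([[-0.00606834,  0.99985088,  0.01616769,  0.02060169],
       [ 0.69528921,  0.015839  , -0.71855552, -0.3280106 ],
       [-0.71870445,  0.00688078, -0.69528165,  2.14630367],
       [ 0.        ,  0.        ,  0.        ,  1.        ]]))
(array([[373.3229977 ,   0.        , 251.29600718],
       [  0.        , 373.3229977 , 184.92747806],
       [  0.        ,   0.        ,   1.        ]]), array([-0.02748847,  0.        ,  0.        ,  0.        ,  0.        ]), array([[ 0.01216072, -0.99980628, -0.01547627, -0.02603741],
       [-0.99855869, -0.0113335 , -0.05246032,  0.55627292],
       [ 0.05227476,  0.01609192, -0.99850308,  1.0894106 ],
       [ 0.        ,  0.        ,  0.        ,  1.        ]]))
```

View pics/scene.png

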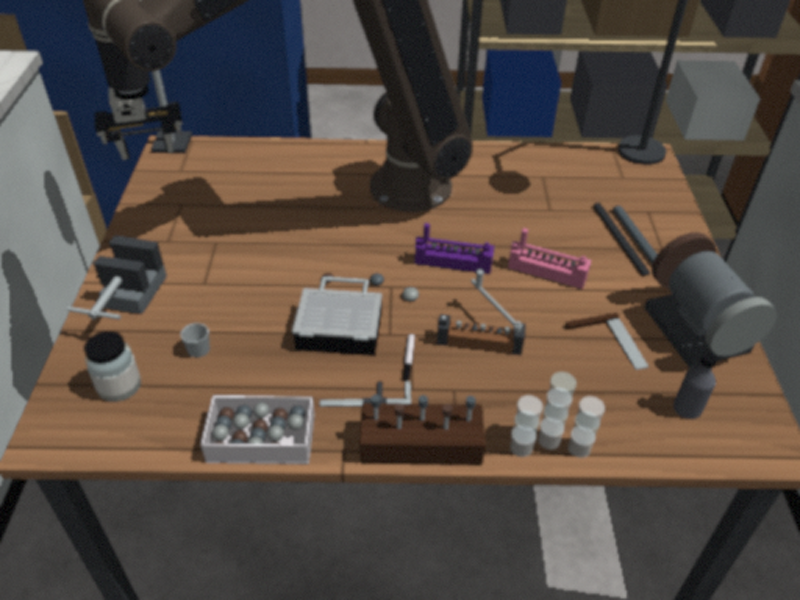

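View pics/top.png

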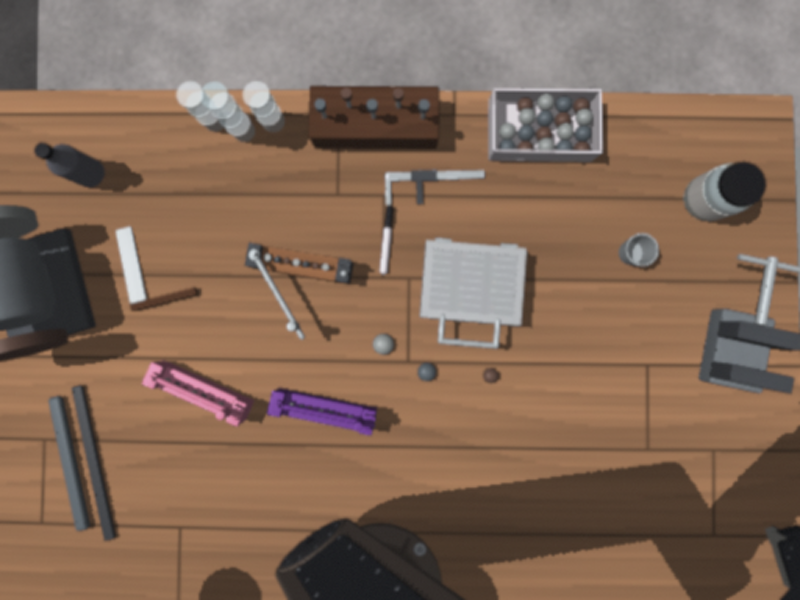

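Candidates for the rack, as pixels in the 800x600 top view:
- Wood rack with the steel bar at (300,263): pivot (254,254), knob (292,327). **Chosen**: wood block, dark posts, seven points, bar swung towards the robot.
- Purple look-alike at (322,411) and pink look-alike at (195,393): to be left alone.
- Large dark block at (373,115) with five points and no bar: not it.

The case is at (473,283), with its handle at (470,344). The two bits-box and fixture lookalikes are away from it.

Run:
```python
from h import *
f=np.load("top.npz");p,d=f["p"],f["d"]
c=p[145:245,150:350];cv2.imwrite("pics/crop.png",cv2.resize(c[:,:,::-1],None,fx=4,fy=4,interpolation=cv2.INTER_CUBIC))
f=np.load("scene.npz");p=f["p"];c=p[165:240,180:345];cv2.imwrite("pics/crops.png",cv2.resize(c[:,:,::-1],None,fx=4.8,fy=4.8,interpolation=cv2.INTER_CUBIC))
C=cal("top")
H=np.zeros(d.shape)
for v in range(145,245):
  for u in range(150,350):
    H[v,u]=bydepth("top",(u,v),d,C)[2] if d[v,u]>0 else -1
np.save("H.npy",H)
m=np.clip(H*255/0.13,0,255).astype(np.uint8)[145:245,150:350]
cv2.imwrite("pics/H.png",cv2.resize(cv2.applyColorMap(m,cv2.COLORMAP_JET),None,fx=4,fy=4,interpolation=cv2.INTER_NEAREST))
print((H[205:216,180:194]*1000).astype(int));print((H[156:168,155:172]*1000).astype(int));print((H[163:183,212:228]*1000).astype(int))
```

```text
[[ -3   0   0   0   2  -2  72  71  75  71   0  -1  -2   0]
 [ -2   3   3   0   3 113 115 114 113  98  84   1   3   1]
 [  1   0   0   0 115 113 115 116 117 109  93  80  -1  -2]
 [  0   0   3  -2 118 114 114 114 116 113 100  82   0   0]
 [  2   3  -5  -2 113 115 113 115 118 110  95  75   0  -2]
 [ -2   0   4   0 114 112 114 116 114 105  84  71  72   0]
 [  0   0   2  -4   0  -1 116 100  -2  69  70  69  72  -1]
 [  1  -3  -1  -2  -2   4   1   1  -1   1  71  72  72  71]
 [  3   2   3   0   0   0   3  -4  -2  -1  65  72  75  72]
 [  1   3   3  -3   0   1  -1   4   0  -1   2  71  74  72]
 [  0   1   0   1   0   2   1   0  -1  -3   0   4  74  73]]
[[    1    -2    -1     2    61    63    60    58    62    59    62    62
     51     0    -1     0     0]
 [    4     0     0    -1    62    61 -1000    58    66    61    61    60
     56    43    40    37    36]
 [    2    -2     4    58    63    60    60    61    60    60 -1000    58
     56    38    37    43    44]
 [   -2    -2     0    62    62    60    59    77    77    61    59    57
     52    40    40    47    40]
 [    2     0     3   
[... 1155 characters left out ...]
59 55 68 72 72 70 71 71 66 30  1  2]
 [39 41 44 39 54 57 57 58 58 60 58 57 60 25  2  3]
 [38 37 40 38 56 56 56 55 59 57 59 53 48 19 -1  1]
 [39 40 39 39 56 58 60 58 57 58 59 55 45 16  1  0]
 [39 39 40 57 61 59 54 65 68 63 58 56 43 10  0  0]
 [40 41 42 57 58 61 66 67 66 60 59 59 34  6  2  0]
 [39 39 40 57 59 57 63 62 65 58 57 57 30  6  0  0]
 [38 40 41 55 58 57 59 59 58 58 54 53 26 -2  0  2]
 [37 37 37 56 61 56 59 55 57 59 59 52 18 -3  0  0]
 [45 38 44 57 55 56 60 57 58 56 59 42 14  0  0  2]
 [26 37 36 56 54 56 58 56 58 57 56 41  9 -1 -6 -4]
 [ 2  3  0  1  1 17 26 37 51 58 57 33  7  1  0  4]
 [ 0  0 -1 -1 -3  0  2 -1  3 -2  8 11  1  0  0  0]
 [ 0 -2  2  0  1 -3  1  3  3  3 -1 -4  0  0  2  1]]
```

View pics/crop.png

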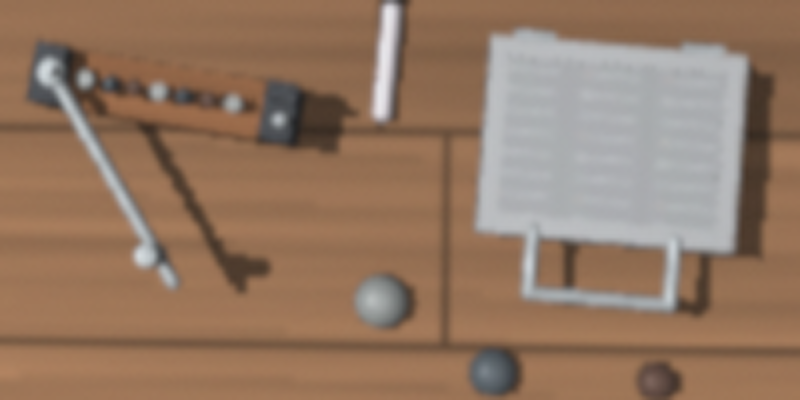

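View pics/crops.png

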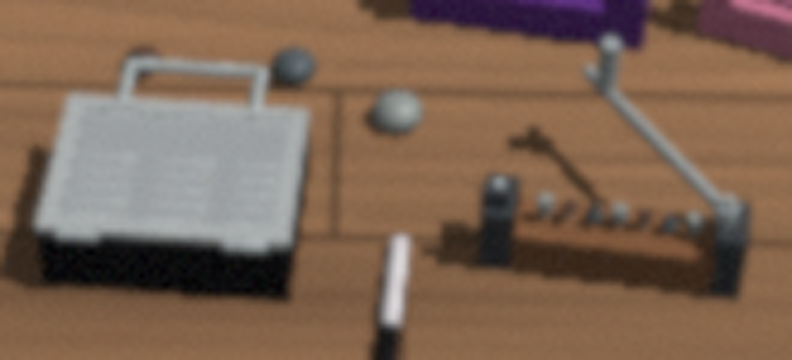

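Run:
```python
from h import *
C=cal("top");q=lambda x,y,z:onz("top",(150+(x+.5)/4-.5,145+(y+.5)/4-.5),z,C)[:2]
K=q(145,256,.115);P=q(49,72,.080);B=q(278,119,.066);T=q(175,283,.068)
print("knob",K,"piv",P,"ball",B,"tip",T,np.linalg.norm(K-P),np.linalg.norm(B-P))
hl,hr=q(527,296,.063),q(677,304,.063);print("handle",hl,hr,(hl+hr)/2,np.linalg.norm(hl-hr))
L=[q(*a,.061) for a in((490,35),(748,55),(735,252),(477,232))];print("lid",L,np.mean(L,0))
d=np.load("top.npz")["d"];H=np.load("H.npy")
pts=[];lid=[]
for v in range(145,245):
  for u in range(150,350):
    if u<230 and .03<H[v,u]<.066: pts.append((u,v))
    if u>262 and H[v,u]>.045: lid.append((u,v))
def W(l):return np.array([bydepth("top",a,d,C)[:2] for a in l],np.float32)
w=W(pts);w=w[w[:,0]>0.49] if False else w
for nm,ws in(("rack",w),):
  # posts: z>50 only
  pp=np.array([bydepth("top",a,d,C) for a in pts]);t=pp[pp[:,2]>.052]
  ax=(B-P)/np.linalg.norm(B-P);n=np.array([-ax[1],ax[0]])
  s=(t[:,:2]-P)@ax;o=(t[:,:2]-P)@n
  a=(np.abs(s)<25e-3)&(np.abs(o)<.03);b=(np.abs(s-.15)<25e-3)&(np.abs(o)<.03)
  for k in(a,b):
    print("post",a.sum(),(t[k,:2].min(0)+t[k,:2].max(0))/2,cv2.minAreaRect(t[k,:2].astype(np.float32)))
lw=W(lid);print("lidrect",cv2.minAreaRect(lw))
# scene view knob/pivot check by two-view
Cs=cal("scene");qs=lambda x,y,z:onz("scene",(180+(x+.5)/4.8-.5,165+(y+.5)/4.8-.5),z,Cs)[:2]
print("scene knob",qs(612,42,.115),"handle",qs(132,63,.062),qs(265,71,.062),"piv",qs(730,203,.079))
```

```text
knob [0.48550186 0.15395213] piv [0.61289223 0.23101858] ball [0.58267673 0.07098515] tip [0.46621717 0.14136647] 0.14888768585378523 0.16286091219404655
handle [ 0.46012076 -0.10597862] [ 0.45579457 -0.21124547] [ 0.45795766 -0.15861205] 0.10535571015311812
lid [array([ 0.64458348, -0.07836808]), array([ 0.6322692 , -0.26139949]), array([ 0.49269972, -0.25226758]), array([ 0.50463955, -0.07048318])] [ 0.56854799 -0.16562958]
post 105 [0.61550885 0.2292541 ] ((0.6156068444252014, 0.2293485552072525), (0.0434366837143898, 0.04378501698374748), 2.0199201107025146)
post 105 [0.59018576 0.08214891] ((0.5921536684036255, 0.08268892765045166), (0.047941867262125015, 0.04380102828145027), 80.84867858886719)
lidrect ((0.5500437021255493, -0.1644899696111679), (0.1834009289741516, 0.1909954845905304), 86.09957122802734)
scene knob [0.48768502 0.15432405] handle [ 0.46106015 -0.20581474] [ 0.4676769  -0.10410409] piv [0.61717874 0.23271169]
```

>>> carry_out(
  deltas=[
    [0.4,[0,0,-50],[0,0,0]],
  ],
)

```text
time_s: 0.2
tcp_pos: [0.1989, -0.641, 0.2687]
eef_rot: [179.2, -0.1, -162.8]
contact_force: [1.3, -1.9, -0.0]
gripper_width: 0.084
gripper_force: 0.0
```

>>> carry_out(
  deltas=[
    [0.4,[-384,294,10],[0,0,0]],
    [0.4,[-384,294,10],[0,0,0]],
    [0.4,[-384,294,10],[0,0,0]],
    [0.4,[-384,294,10],[0,0,0]],
    [0.4,[-384,294,10],[0,0,0]],
    [0.4,[-384,294,10],[0,0,0]],
    [0.4,[-384,294,10],[0,0,0]],
    [0.4,[-384,294,10],[0,0,0]],
    [0.4,[-384,294,10],[0,0,0]],
    [0.4,[-384,294,10],[0,0,0]],
    [0.4,[-384,294,10],[0,0,0]],
    [0.4,[-384,294,10],[0,0,0]],
  ],
)

```text
time_s: 1.4
tcp_pos: [0.4798, -0.2493, 0.2662]
eef_rot: [180.0, -0.0, -162.6]
contact_force: [-0.5, -0.2, -0.4]
gripper_width: 0.035
gripper_force: 0.0
```

>>> carry_out(
  deltas=[
    [0.4,[-126,384,57],[0,0,-0.243]],
    [0.4,[-126,384,57],[0,0,-0.243]],
    [0.4,[-126,384,57],[0,0,-0.243]],
    [0.4,[-126,384,57],[0,0,-0.243]],
    [0.4,[-126,384,57],[0,0,-0.243]],
    [0.4,[-126,384,57],[0,0,-0.243]],
    [0.4,[-126,384,57],[0,0,-0.243]],
    [0.4,[-126,384,57],[0,0,-0.243]],
    [0.4,[-126,384,57],[0,0,-0.243]],
    [0.4,[-126,384,57],[0,0,-0.243]],
    [0.4,[-126,384,57],[0,0,-0.243]],
  ],
)

```text
time_s: 2.5
tcp_pos: [0.4862, 0.1528, 0.2095]
eef_rot: [-180.0, -0.0, -148.9]
contact_force: [-0.9, -0.3, 0.1]
gripper_width: 0.0349
gripper_force: 0.0
```

Run:
```python
from h import *
C=cal("wrist");s=r.get_state();p,d=r.capture("wrist");print(s["tcp_pos"],s["eef_rot"])
np.savez("w1.npz",p=p,d=d)
cv2.imwrite("pics/w1.png",p[:,:,::-1])
Z=np.zeros(d.shape)
pts=np.array([np.r_[bydepth("wrist",(u,v),d,C),u,v] for v in range(0,384,2) for u in range(0,512,2) if d[v,u]>0])
k=pts[(np.abs(pts[:,2]-.115)<.006)&(np.hypot(pts[:,0]-.487,pts[:,1]-.154)<.03)]
print(len(k),k.mean(0),k.min(0),k.max(0))
```

```text
[0.48616997 0.15279815 0.2094934 ] [-1.79988800e+02 -3.57597004e-02 -1.48885390e+02]
49 [4.83927167e-01 1.54421680e-01 1.14855717e-01 2.55224490e+02
 1.88897959e+02] [4.77352639e-01 1.47825112e-01 1.09209208e-01 2.48000000e+02
 1.82000000e+02] [4.92022548e-01 1.61864842e-01 1.16997477e-01 2.62000000e+02
 1.96000000e+02]
```

View pics/w1.png

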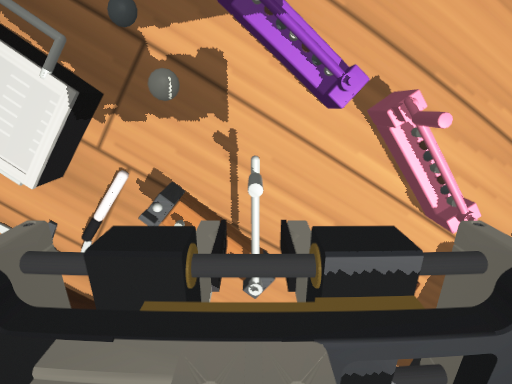

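The wrist view shows the knob at (256,189) and the bar running to the pivot at (255,289). Both are centred between the fingers at columns 210 and 297, so I descend and grip.

>>> carry_out(
  deltas=[
    [0.4,[0,0,50],[0,0,0]],
    [0.4,[0,0,100],[0,0,0]],
    [0.4,[0,0,125],[0,0,0]],
    [0.4,[0,0,125],[0,0,0]],
    [0.0,[0,0,125],[0,0,0]],
    [0.0,[0,0,125],[0,0,0]],
    [0.0,[0,0,125],[0,0,0]],
    [0.0,[0,0,125],[0,0,0]],
    [0.0,[0,0,125],[0,0,0]],
  ],
  squeeze=8,
)

```text
time_s: 3.45
tcp_pos: [0.4872, 0.1545, 0.0862]
eef_rot: [-180.0, 0.2, -148.8]
contact_force: [-0.7, -1.0, 8.3]
gripper_width: 0.0155
gripper_force: 8.0
```

Run:
```python
import numpy as np
# tool at start: tool x axis angle a0=-148.9 (=radial out dir), y axis = -58.9... tool y = a0-90 = 121.1
P=np.array([.6145,.231]);K=np.array([.487,.154]);a0=np.radians(-148.9)
tx=np.array([np.cos(a0),np.sin(a0)]);ty=np.array([np.sin(a0),-np.cos(a0)])
for g in list(range(5,56,5)):
    t=np.radians(g);R=np.array([[np.cos(t),-np.sin(t)],[np.sin(t),np.cos(t)]])
    w=P+R@(K-P)-K;print(g,np.round(1000*np.array([w@tx,w@ty])),round(-t,3),P+R@(K-P))
```

```text
5 [ -1. -13.] -0.087 [0.49419617 0.14318065]
10 [ -2. -26.] -0.175 [0.50230792 0.13302966]
15 [ -5. -39.] -0.262 [0.51127352 0.12362428]
20 [ -9. -51.] -0.349 [0.52102474 0.1150361 ]
25 [-14. -63.] -0.436 [0.53148736 0.10733047]
30 [-20. -74.] -0.524 [0.54258176 0.10056604]
35 [-27. -85.] -0.611 [0.5542235 0.0947943]
40 [-35. -96.] -0.698 [0.56632398 0.09005916]
45 [ -44. -105.] -0.785 [0.57879111 0.08639666]
50 [ -53. -114.] -0.873 [0.59153    0.08383469]
55 [ -64. -122.] -0.96 [0.60444371 0.08239273]
```

>>> carry_out(
  deltas=[
    [0,[0,0,-4],[0,0,0]],
    [0,[-1,-13,-4],[0,0,-0.087]],
    [0,[-2,-26,-4],[0,0,-0.175]],
    [0,[-5,-39,-4],[0,0,-0.262]],
    [0,[-9,-51,-4],[0,0,-0.349]],
    [0,[-14,-63,-4],[0,0,-0.436]],
    [0,[-20,-74,-4],[0,0,-0.524]],
    [0,[-27,-85,-4],[0,0,-0.611]],
    [0,[-35,-96,-4],[0,0,-0.698]],
    [0,[-38,-99,-4],[0,0,-0.73]],
    [0,[-38,-99,-4],[0,0,-0.73]],
  ],
)

```text
time_s: 4.55
tcp_pos: [0.5707, 0.0893, 0.0887]
eef_rot: [-180.0, 0.0, -107.0]
contact_force: [0.6, 2.9, -1.6]
gripper_width: 0.0153
gripper_force: 8.0
```

>>> carry_out(
  deltas=[
    [0,[0,-6,0],[0,0,-0.04]],
    [0,[0,-11,0],[0,0,-0.075]],
    [0,[-1,-15,0],[0,0,-0.1]],
    [0,[-1,-18,0],[0,0,-0.12]],
    [0,[-1,-21,0],[0,0,-0.14]],
    [0,[-1,-21,0],[0,0,-0.14]],
  ],
)

```text
time_s: 5.15
tcp_pos: [0.5911, 0.0848, 0.0888]
eef_rot: [-179.9, 0.1, -99.0]
contact_force: [3.2, 2.6, -4.4]
gripper_width: 0.0154
gripper_force: 8.0
```

>>> carry_out(
  deltas=[
    [0,[0,-2,0],[0,0,-0.01]],
    [0,[0,-4,0],[0,0,-0.02]],
    [0,[0,-4,0],[0,0,-0.02]],
  ],
)

```text
time_s: 5.45
tcp_pos: [0.5915, 0.0845, 0.0884]
eef_rot: [179.8, 0.0, -97.9]
contact_force: [-11.0, 10.0, 4.2]
gripper_width: 0.0158
gripper_force: 8.0
```

Run:
```python
from h import *
p,d=r.capture("top");C=cal("top");np.savez("top2.npz",p=p,d=d)
s=r.get_state();print(s["tcp_pos"],s["contact_force"])
p2,d2=r.capture("wrist");np.savez("w2.npz",p=p2,d=d2)
cv2.imwrite("pics/w2.png",p2[:,:,::-1])
```

```text
[0.59146827 0.08447061 0.08842188] [-9.06008825 10.48252863  5.52847663]
```

View pics/w2.png

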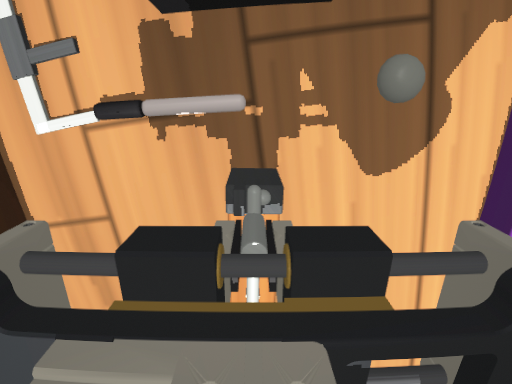

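The wrist view shows the bar tip at (255,195), past the ball at (268,197) and hard against the stop block on the post. The reaction of about 10 N also fits the stop. I release and rise.

>>> carry_out(
  deltas=[
    [0.4,[0,0,0],[0,0,0]],
    [0.4,[0,0,0],[0,0,0]],
    [0.4,[0,0,0],[0,0,0]],
    [0.4,[0,0,0],[0,0,0]],
    [0.4,[0,0,-40],[0,0,0]],
    [0.4,[0,0,-90],[0,0,0]],
    [0.4,[0,0,-140],[0,0,0]],
    [0.4,[0,0,-160],[0,0,0]],
    [0.4,[0,0,-160],[0,0,0]],
  ],
)

```text
time_s: 6.45
tcp_pos: [0.5961, 0.0833, 0.253]
eef_rot: [-179.6, 0.2, -97.9]
contact_force: [0.6, -0.0, -0.2]
gripper_width: 0.035
gripper_force: 0.0
```

Run:
```python
from h import *
C=cal("wrist");s=r.get_state();p,d=r.capture("wrist");print(s["tcp_pos"],s["eef_rot"],s["gripper_width"])
pts=np.array([bydepth("wrist",(u,v),d,C) for v in range(0,384) for u in range(0,512) if d[v,u]>0])
k=pts[(np.abs(pts[:,2]-.115)<.004)&(np.hypot(pts[:,0]-.589,pts[:,1]-.083)<.04)]
print(len(k),k.mean(0),(k.min(0)+k.max(0))/2)
cv2.imwrite("pics/w3.png",p[:,:,::-1])
```

```text
[0.59605525 0.08331101 0.25302249] [-179.62974223    0.18016758  -97.85923345] 0.03503901181053699
146 [0.589964   0.08376351 0.11496069] [0.5900456  0.08428698 0.11392803]
```

View pics/w3.png

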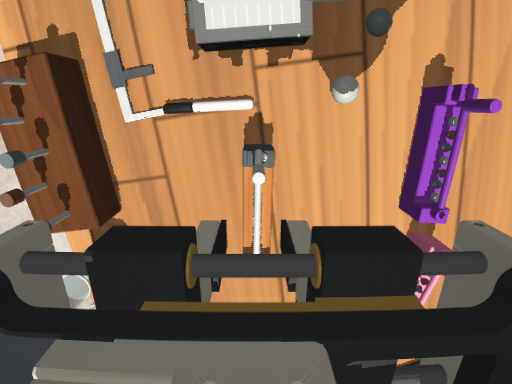

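The bar is shut: the knob stayed at (259,178) in line with the rack after release. Next I go above the lid handle.

>>> carry_out(
  deltas=[
    [0.27,[258,102,0],[0,0,-0.073]],
    [0.27,[258,102,0],[0,0,-0.073]],
    [0.27,[258,102,0],[0,0,-0.073]],
    [0.27,[258,102,0],[0,0,-0.073]],
    [0.27,[258,102,53],[0,0,-0.073]],
    [0.27,[258,102,53],[0,0,-0.073]],
    [0.27,[258,102,53],[0,0,-0.073]],
    [0.27,[258,102,53],[0,0,-0.073]],
    [0.27,[258,102,53],[0,0,-0.073]],
  ],
)

```text
time_s: 7.4
tcp_pos: [0.4585, -0.1584, 0.1955]
eef_rot: [180.0, -0.0, -93.7]
contact_force: [-0.4, 0.4, -0.4]
gripper_width: 0.0235
gripper_force: 0.0
```

Run:
```python
from h import *
C=cal("wrist");s=r.get_state();p,d=r.capture("wrist");print(s["tcp_pos"],s["eef_rot"],s["gripper_width"])
np.savez("w4.npz",p=p,d=d)
pts=np.array([bydepth("wrist",(u,v),d,C) for v in range(0,384) for u in range(0,512) if d[v,u]>0])
k=pts[(np.abs(pts[:,2]-.06)<.007)&(np.abs(pts[:,0]-.459)<.02)&(np.abs(pts[:,1]+.158)<.042)]
print(len(k),k.mean(0),k.min(0),k.max(0),np.degrees(np.polyfit(k[:,1],k[:,0],1)[0]))
cv2.imwrite("pics/w4.png",p[:,:,::-1])
```

```text
[ 0.45846322 -0.15835148  0.19550704] [ 1.79992157e+02 -1.29463552e-02 -9.36638729e+01] 0.023469530903313267
616 [ 0.45761287 -0.15865579  0.06217109] [ 0.44974861 -0.19992123  0.05691229] [ 0.46537803 -0.1163246   0.06528483] 4.579237974149037
```

View pics/w4.png

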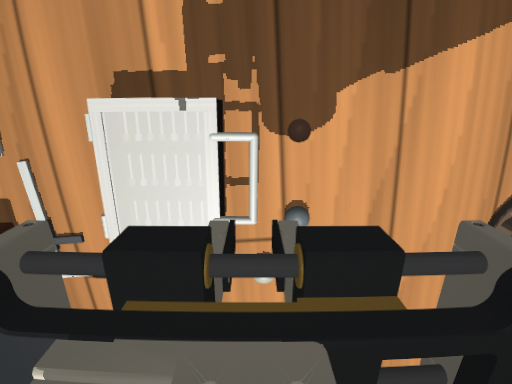

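The wrist view shows the handle bar at column 254, rows 137 to 220, midway between the fingers at columns 222 and 286. I descend to it.

>>> carry_out(
  deltas=[
    [0.25,[0,1,50],[0,0,0]],
    [0.25,[0,1,100],[0,0,0]],
    [0.25,[0,1,130],[0,0,0]],
    [0.25,[0,1,145],[0,0,0]],
    [0.25,[0,1,155],[0,0,0]],
    [0.25,[0,1,155],[0,0,0]],
  ],
)

```text
time_s: 8.05
tcp_pos: [0.4571, -0.1579, 0.0398]
eef_rot: [179.9, -0.0, -93.6]
contact_force: [-0.0, -0.2, 0.1]
gripper_width: 0.0224
gripper_force: 0.0
```

>>> carry_out(
  deltas=[
    [0,[0,0,0],[0,0,0]],
    [0,[0,0,0],[0,0,0]],
    [0,[0,0,0],[0,0,0]],
    [0,[0,0,0],[0,0,0]],
    [0,[0,0,0],[0,0,0]],
  ],
  squeeze=20,
)

```text
time_s: 8.55
tcp_pos: [0.4587, -0.1584, 0.0416]
eef_rot: [-179.8, 0.0, -93.6]
contact_force: [3.6, 2.3, 4.0]
gripper_width: 0.0092
gripper_force: 20.0
```

Run:
```python
import numpy as np
for g in range(5,61,5):
    t=np.radians(g);print(g,"ty",round(-180*(1-np.cos(t))),"tz",round(-180*np.sin(t)))
```

```text
5 ty -1 tz -16
10 ty -3 tz -31
15 ty -6 tz -47
20 ty -11 tz -62
25 ty -17 tz -76
30 ty -24 tz -90
35 ty -33 tz -103
40 ty -42 tz -116
45 ty -53 tz -127
50 ty -64 tz -138
55 ty -77 tz -147
60 ty -90 tz -156
```

>>> carry_out(
  deltas=[
    [0,[0,-1,-16],[0,0,0]],
    [0,[0,-2,-24],[0,0,0]],
    [0,[0,-3,-31],[0,0,0]],
    [0,[0,-4,-39],[0,0,0]],
    [0,[0,-6,-47],[0,0,0]],
    [0,[0,-8,-54],[0,0,0]],
    [0,[0,-11,-62],[0,0,0]],
    [0,[0,-14,-69],[0,0,0]],
    [0,[0,-17,-76],[0,0,0]],
    [0,[0,-20,-83],[0,0,0]],
    [0,[0,-24,-90],[0,0,0]],
    [0,[0,-24,-90],[0,0,0]],
  ],
)

```text
time_s: 9.75
tcp_pos: [0.4838, -0.1601, 0.1315]
eef_rot: [-179.7, 0.0, -93.6]
contact_force: [12.2, -2.3, -9.4]
gripper_width: 0.0092
gripper_force: 20.0
```

>>> carry_out(
  deltas=[
    [0,[0,-6,-7],[0,0,0]],
    [0,[0,-11,-13],[0,0,0]],
    [0,[0,-16,-20],[0,0,0]],
    [0,[0,-20,-26],[0,0,0]],
    [0,[0,-26,-32],[0,0,0]],
    [0,[0,-31,-37],[0,0,0]],
    [0,[0,-37,-43],[0,0,0]],
    [0,[0,-42,-48],[0,0,0]],
    [0,[0,-55,-57],[0,0,0]],
    [0,[0,-68,-66],[0,0,0]],
    [0,[0,-68,-66],[0,0,0]],
    [0,[0,-68,-66],[0,0,0]],
  ],
)

```text
time_s: 10.95
tcp_pos: [0.5486, -0.1649, 0.1975]
eef_rot: [180.0, -0.0, -93.7]
contact_force: [-4.1, -1.3, 5.7]
gripper_width: 0.0089
gripper_force: 20.0
```

Run:
```python
from h import *
s=r.get_state();print(s["tcp_pos"],s["contact_force"],s["gripper_width"])
hz=s["tcp_pos"][2]+.019
print("angle by z",np.degrees(np.arcsin((hz-.058)/.18)))
p,d=r.capture("scene");np.savez("s2.npz",p=p,d=d)
cv2.imwrite("pics/s2.png",cv2.resize(p[130:250,150:330,::-1],None,fx=4.4,fy=4.4,interpolation=cv2.INTER_CUBIC))
p,d=r.capture("top");C=cal("top")
pts=np.array([bydepth("top",(u,v),d,C) for v in range(145,235) for u in range(262,345) if d[v,u]>0])
x0=np.array([np.cos(np.radians(-3.7)),np.sin(np.radians(-3.7))])
c=np.array([.5685,-.1656]);q=pts[:,:2]-c;a=q@x0;b=q@np.array([-x0[1],x0[0]])
# side strips of the lid clear of the gripper
k=(np.abs(np.abs(b)-.075)<.02)&(pts[:,2]>.063)&(pts[:,2]<.20)&(a<.09)&(a>-.05)
al,z=a[k],pts[k,2]
for _ in range(6):
    m,c0=np.polyfit(al,z,1);e=np.abs(z-m*al-c0);ok=e<max(.006,1.5*np.median(e));al,z=al[ok],z[ok]
print("lid slope",np.degrees(np.arctan(-m)),len(al),k.sum(),(.058-c0)/m)
```

```text
[ 0.54864362 -0.16487021  0.1974906 ] [-4.11122058 -1.32571233  5.65865917] 0.00890243124624594
angle by z 61.70313860107619Traceback (most recent call last):
  File "<stdin>", line 15, in <module>
    raise TypeError("expected non-empty vector for x")
TypeError: expected non-empty vector for x
```

View pics/s2.png

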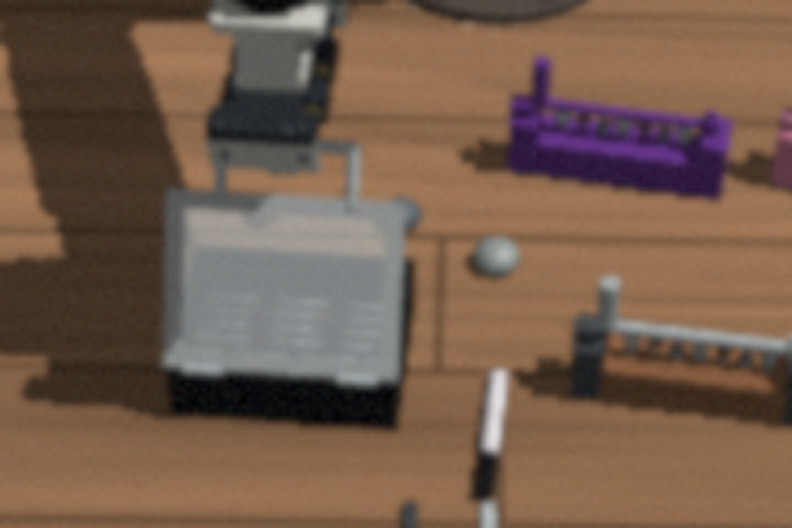

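The scene crop shows the lid raised, with the handle at (350,150) held by the fingers and the keeper bar closed over the points from (610,325) to (790,345). I check the lid's angle with depth.

Run:
```python
from h import *
d=np.load("s2.npz")["d"];C=cal("scene")
n=lambda x,y:(150+(x+.5)/4.4-.5,130+(y+.5)/4.4-.5)
for xs in((176,176),(396,390)):
    pts=np.array([bydepth("scene",n(xs[0]+(xs[1]-xs[0])*t,210+140*t),d,C) for t in np.linspace(0,1,40)])
    h=pts@np.array([np.cos(.0646),-np.sin(.0646),0]);z=pts[:,2]
    for _ in range(4):
        m,c=np.polyfit(z,h,1);e=np.abs(h-m*z-c);ok=e<.008;h,z=h[ok],z[ok]
    print(np.degrees(np.arctan2(1,-m)) if m<0 else np.degrees(np.arctan2(1,m)),m,len(z),z.min(),z.max())
s=r.get_state();print(s["tcp_pos"],s["contact_force"],s["gripper_force"],s["time_s"])
```

```text
61.66110214698609 -0.5393205665742551 36 0.06847775956467483 0.16995796448990386
59.09677938595471 -0.5985640003138589 37 0.08211743224388912 0.17729931446187508
[ 0.54833279 -0.16484419  0.1973176 ] [-4.74130139 -2.05083426  5.05082842] 19.99273806810379 11.05
```

The depth fits give about 60° (61.7° and 59.1° at the two edges), and the lid is held firmly. I settle briefly and hand in.

>>> carry_out(
  deltas=[
    [0,[0,0,0],[0,0,0]],
    [0,[0,0,0],[0,0,0]],
    [0,[0,0,0],[0,0,0]],
    [0,[0,0,0],[0,0,0]],
    [0,[0,0,0],[0,0,0]],
  ],
)

```text
time_s: 11.55
tcp_pos: [0.5483, -0.1648, 0.1973]
eef_rot: [180.0, -0.0, -93.7]
contact_force: [-4.2, -1.8, 4.6]
gripper_width: 0.0095
gripper_force: 20.0
```

```bash
python3 -c "
from plant import r
s=r.get_state();print(s['tcp_pos'],s['gripper_force']);print(r.close_job())"
```

```text
[ 0.54827205 -0.1648301   0.1972903 ] 19.9927818775177
the job is handed in; nothing more can be done
None
```

The keeper bar is shut against its stop, past the detent ball; the lid is held still in the fingers at about 60° (camera depth 59–62°), no loose thing was seen to move, and the job is handed in, though the hand-in returned no verdict.

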